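# Pump up the pan-oil sprayer

## Robot

A 6-joint arm with a two-finger parallel gripper is mounted at the origin on the work surface. World frame = base frame: x ahead of the robot, y to its left, z up, the work surface at z = 0. Lengths are in m, angles in rad, forces in N, time in s.
With the tool pointing down it reaches from about 0.35 to 0.8 m from the base axis. Payload 7.3 kg.
Tool frame: the origin (TCP) lies at the very end of the fingers, on their centre line; the grasp point (between the pads) lies 19 mm behind it; z points along the fingers, y is the direction in which the jaws open and shut (so a half turn about z gives the same grasp; the last joint's range is limited). The gripper opens to 85 mm and grips with 20 to 120 N. Pads are 22 mm wide; open, the fingers measure 114 mm over their backs; the gripper's body (76 mm by 85 mm) begins 54 mm behind the grasp point. The pads swing forward as they close: fully open they stand 13 mm farther back than shut.
Start: joints at [1.142, 0.342, 1.524, -0, 1.275, -0.146], TCP at [0.146, 0.504, 0.231] pointing down, gripper open.
Joint ranges: [-2.53, 2.53], [-0.77, 2.02], [0.04, 2.7], [-1, 4.14], [0.28, 2.66], [-3.11, 3.11]. Speed limits (rad/s): [2.57, 2.57, 3.14, 3.14, 3.14, 3.14].

## Interface

Orientations are given as [roll, pitch, yaw] about the fixed x, y, z axes, in that order (R = Rz(yaw) Ry(pitch) Rx(roll)).
In Python, from station import env gives the robot as it stands.
- The arm moves only by the tool jog_arm, never from a script. Its argument "increments" is text: rows parted by semicolons, each of 6 numbers parted by spaces: the shift along the world's x, y, z in cm, then the turn, a rotation vector about the world's x, y, z in rad. A call has 1 to 20 rows; each row is the pose to reach, as a shift and turn from the pose measured when the call began; what a row does not reach only later rows make up. A row lasts 1/10 s, in which the tool goes at most 50 mm and 8.59 degrees, less where a joint would pass 70% of its speed; a pose out of reach is approached as far as the arm can. A call with a gripper value outside its range is refused whole. "claw" is the opening, from 0 (shut) to 1 (fully open), set as the call begins (left out, the last holds). The fingers move at their own pace and stop on an object; the grip force is fixed at half the most. Time passes only in rows, so rows that repeat a pose let the fingers close. It gives the time, the measured TCP pose, the force and the opening at its end, in the units of the state.
- env.sense(): the state, without advancing time (a new reading comes with each control period).
- env.read_camera(name): name is "side" or "top" or "wrist"; returns the picture (420x560x3 uint8, red, green, blue); there is no depth.
- env.camera_params(name): a dict with "fx", "fy", "cx", "cy" (pixels), "R" (3x3) and "t" (3): a world point X has camera coordinates R X + t. Camera axes: x right, y down, z forward; pixel columns grow to the right and rows downward; lengths in m; the calibration is good to about 2 mm. A picture is of the moment at which its call begins: read the wrist's pose just before it. camera_params takes no time and is no camera call; for the wrist camera it gives the pose at the moment of the call.
- env.job_done(): hands the job in, once; it reports no verdict.
The state is a dict: "t": time; "joint_pos": joint angles; "joint_vel": joint speeds; "effort": joint torques, N m; "tool_pos": TCP position; "ee_rot": TCP orientation; "ft_force": force on the tool from outside, world axes, zero at the start; "ft_torque": the same for the moment, N m; "opening": opening from 0.0 (shut) to 1.0 (fully open).
Only numpy, scipy, OpenCV 4.12 (cv2) and the standard library are available. Lean on these libraries where they do the work, as an engineer would, in place of code of your own. Each camera call takes 0.05 s, during which the arm holds its last target.

## Task

Pressurise the baking-tin oil sprayer: with the fingertips push its black pump knob all the way down and let it spring all the way back up, again and again, until the red pressure pin beside it stands fully out, then leave the knob up. Raise the pin by pumping only, without touching it, and leave the bottle, roll, tin and brush where they are.

Things in the scene. Friction and masses are not known exactly. Their poses are not given: they have to be found in the camera images.
- sprayer: Steel tank, two blue bands, 132 mm diameter, top at 150 mm, on a round foot plate 160 mm across, bolted to the bench. Origin: centre of the foot's underside, z up. A black pump collar (48 mm across, up to 185 mm) stands centred on top, the knob above it. The red pin rises from a brass gland 50 mm along its own +x; a brass spray pipe leaves the collar along its own -x, to 95 mm out, up to 175 mm high.
- plunger_top (a point): Centre of the flat top of the black round pump knob, 56 mm diameter, 22 mm thick, on the tank axis; 233 mm above the bench when up, 209 mm when pressed home. The point moves with the knob.
- plunger (a joint): Travel of the pump knob straight down, m: 0 = up at its stop, 0.024 = fully down. A spring returns it: about 5 N to start, 11 N fully down, and up to 2 N more while it lifts the pin. Only nearly full strokes pump: down past 20 mm and back up to within 4 mm of the top; shorter ones raise the pin less or not at all.
- pin (a joint): How far the pressure pin has come out, m, straight up: at most 0.026 at the start, about 0.050 when fully out. Each full stroke raises it about 10 mm as the knob goes down (the first one often less) and it stays there by itself; 3 to 5 strokes are needed. Once it is out, more strokes change nothing.
- pin_tip (a point): Top of the red pressure pin, 8 mm diameter, 50 mm from the knob's axis; 160 mm above the bench at joint value 0, 210 mm when fully out. Not to be touched.
- oil_bottle: Loose amber oil bottle with yellow cap, 64 mm diameter, 170 mm high; origin at the centre of its underside. Leave alone.
- roll: Loose round bread roll, 92 mm diameter, 51 mm high; origin at the centre of its underside. Leave alone.
- loaf_tin: Loose open dark steel loaf tin, 160 x 80 x 60 mm high, long side along its x; origin at the centre of its underside. Leave alone.
- brush: Loose pastry brush lying flat, about 200 mm long, 20 mm high, along its x; 42 mm wide; origin midway along it, on its underside. Leave alone.

How it is judged:
By the outcome, as a careful person would: the job done as asked, in the order asked, and still so for the second after the job is handed in, with the robot touching nothing.
It also fails if it takes over 42 s, if anything falls off the work surface, if the arm or the gripper's body presses on something with over 40 N, if the wrist force passes 120 N, or if a joint passes its speed limit or range.

## Working session

There is one attempt and no reset: what is moved stays moved. The work goes in short steps, Python scripts to look and compute and a tool call to move; the robot and the scene stay as the last step left them, time stands still between calls to the robot, and variables do not carry over. Pictures are saved under pics/ and viewed, and the job is handed in when it is done.

Besides the shell and the picture viewer there is one more tool, called as name(argument=value, ...), one argument or row to a line, values as JSON. jog_arm: Moves the arm, as the interface text tells. Its arguments: {"type":"object","properties":{"increments":{"type":"string"},"claw":{"type":"number"}},"required":["increments"]}

```bash
mkdir -p pics; cat > h.py <<'E'
from station import env
import cv2, numpy as np
def snap(n,f):
    p=env.camera_params(n); im=env.read_camera(n); cv2.imwrite('pics/'+f,im[:,:,::-1]); return im,p
E
python3 - <<'E'
from h import *
print(env.sense())
for n in ['side','top']:
    im,p=snap(n,n+'1.png'); print(n,p)
E
```

```text
{'t': 0.0, 'joint_pos': array([ 1.14199229e+00,  3.42745365e-01,  1.52500250e+00,  4.35180887e-06,
        1.27539818e+00, -1.45985777e-01]), 'joint_vel': array([ 0.00118196,  0.00150843,  0.00224496,  0.00028078,  0.00177725,
       -0.00077698]), 'effort': array([ 3.87752434e-04, -4.33676970e+01, -2.45999587e+01, -2.20839042e-04,
        7.89937098e-03, -2.70187149e-05]), 'tool_pos': array([0.146313  , 0.50379032, 0.23061927]), 'ee_rot': array([-3.14005638e+00, -2.30086413e-04,  2.85877295e+00]), 'ft_force': array([-0.82365881, -0.49140629,  0.3167252 ]), 'ft_torque': array([-0.05359391, -0.02457001,  0.0114522 ]), 'opening': 1.004117760738343}
side {'fx': 445.8110953350864, 'fy': 445.8110953350864, 'cx': 278.46235952161504, 'cy': 211.71083043507448, 'R': array([[ 0.8059695 , -0.59183179,  0.01217788],
       [-0.43806437, -0.61014959, -0.66016444],
       [ 0.39813663,  0.52673771, -0.75102238]]), 't': array([-0.43525767,  0.32328873,  1.10173817])}
top {'fx': 454.9762459827006, 'fy': 454.9762459827006, 'cx': 275.2971744456199, 'cy': 213.3006517594575, 'R': array([[-0.03956353, -0.99921001,  0.0037526 ],
       [-0.97230216,  0.03763179, -0.23067806],
       [ 0.23035461, -0.01277509, -0.97302289]]), 't': array([0.01281105, 0.57080401, 1.17436055])}
```

View pics/side1.png

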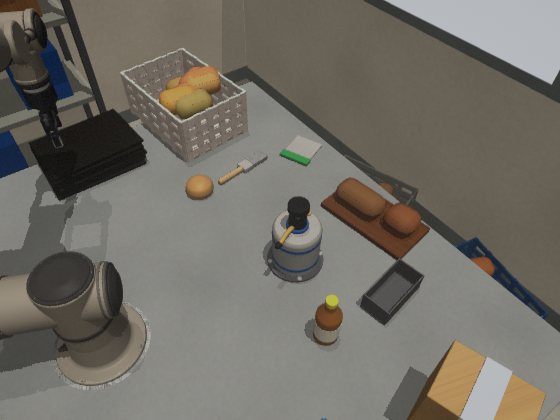

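View pics/top1.png

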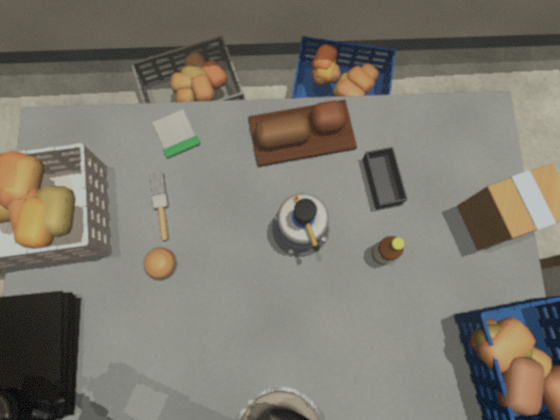

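The side picture shows the knob near (298,206) and the pipe toward (280,245). In the top picture the knob is near (305,211), the pipe end near (315,246) and the pin near (295,199). I'll zoom in and work out the positions.

```bash
cat >> h.py <<'E'
def ray(p,u,v,z):
    d=p['R'].T@np.array([(u-p['cx'])/p['fx'],(v-p['cy'])/p['fy'],1]); c=-p['R'].T@p['t']
    return c+d*(z-c[2])/d[2]
def proj(p,X):
    c=p['R']@np.array(X)+p['t']; return np.array([p['fx']*c[0]/c[2]+p['cx'],p['fy']*c[1]/c[2]+p['cy']])
E
python3 - <<'E'
from h import *
a=cv2.imread('pics/top1.png')[180:265,265:345]; b=cv2.imread('pics/side1.png')[190:285,255:335]
a=cv2.resize(a,(400,425),interpolation=2); b=cv2.resize(b,(400,475),interpolation=2)
o=np.zeros((475,800,3),np.uint8); o[:425,:400]=a;o[:,400:]=b; cv2.imwrite('pics/z1.png',o)
pt=env.camera_params('top');ps=env.camera_params('side')
print(ray(pt,305,211,.233),ray(ps,298,206,.233),ray(pt,315,246,.17), ray(pt,295,199,.18))
E
```

```text
[ 0.53436013 -0.07748406  0.233     ] [ 0.53493709 -0.08330527  0.233     ] [ 0.4602618  -0.10225156  0.17      ] [ 0.57872958 -0.05853307  0.18      ]
```

View pics/z1.png

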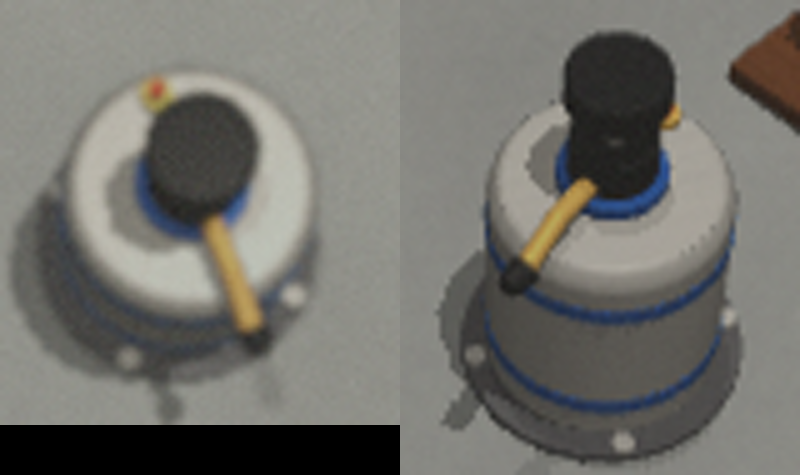

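```bash
python3 - <<'E'
from h import *
pt=env.camera_params('top');ps=env.camera_params('side')
print(ray(pt,305.8,210,.233),ray(ps,298.8,204.8,.233))
c=np.array([.5365,-.0795])
a=np.linspace(0,2*np.pi,200)
t=cv2.imread('pics/top1.png');s=cv2.imread('pics/side1.png')
outs=[]
pin=ray(pt,265+157/5,180+88/5,.170);print('pin',pin,np.hypot(*(pin[:2]-c)),np.arctan2(*(pin[:2]-c)[::-1]))
for im,p,(x,y) in((t,pt,(265,180)),(s,ps,(255,190))):
    k=cv2.resize(im[y:y+95,x:x+80],None,fx=5,fy=5,interpolation=2)
    for r,z,col in((.028,.233,(0,255,0)),(.066,.15,(255,0,255)),(.08,.004,(0,255,255))):
        for q in a:
            u=(proj(p,[c[0]+r*np.cos(q),c[1]+r*np.sin(q),z])-[x,y]+.5)*5
            cv2.circle(k,tuple(int(i) for i in u),1,col,-1)
    outs.append(k)
cv2.imwrite('pics/z2.png',np.hstack(outs))
E
```

```text
[ 0.53670896 -0.07950104  0.233     ] [ 0.53899042 -0.08131333  0.233     ]
pin [ 0.58492035 -0.0628261   0.17      ] 0.051210832143669206 0.3316390336635051
```

View pics/z2.png

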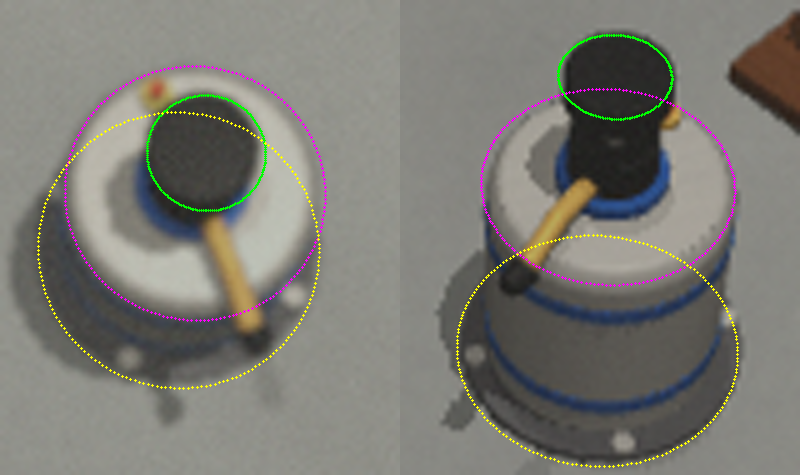

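The knob axis is at about (0.537, -0.0795). The pin is on its far side, in direction about 0.33 rad. Next I'll shut the claw and move above the knob.

jog_arm(
  increments="0 0 3 0 0 0; 0 0 5 0 0 0; 2.5 -3.7 6 0 0 0; 5 -7.4 6 0 0 0; 7.5 -11.1 6 0 0 0; 10 -14.8 6 0 0 0; 12.5 -18.5 6 0 0 0; 15 -22.3 6 0 0 0; 17.5 -26 6 0 0 0; 20 -29.8 6 0 0 0; 22.5 -33.5 6 0 0 0; 25 -37.3 6 0 0 0; 27.5 -41 6 0 0 0; 30 -44.8 6 0 0 0; 32.5 -48.5 6 0 0 0; 35 -52.2 6 0 0 0; 37 -55.2 6 0 0 0; 38.5 -57.4 5.5 0 0 0; 39 -58.3 5 0 0 0; 39 -58.3 5 0 0 0",
  claw=0,
)

```text
t: 2.1
tool_pos: [0.5359, -0.0798, 0.2791]
ee_rot: [-3.14, -0.003, 2.857]
ft_force: [-0.4, 0.4, 0.3]
opening: 0.0
```

```bash
python3 - <<'E'
from h import *
s=env.sense();print(s['t'],s['tool_pos'],s['ee_rot'],s['ft_force'],s['opening'])
a,_=snap('side','s2.png');w,_=snap('wrist','w2.png')
k=cv2.resize(a[150:290,220:370],(560,420))
cv2.imwrite('pics/z3.png',np.hstack([cv2.resize(k,(400,400)),cv2.resize(w,(400,400))])[:,:,::-1])
E
```

```text
2.1 [ 0.53593706 -0.07978615  0.27911783] [-3.14029436 -0.00328098  2.85723844] [-0.4235117   0.4283702   0.27838764] 8.475793714246438e-05
```

View pics/z3.png

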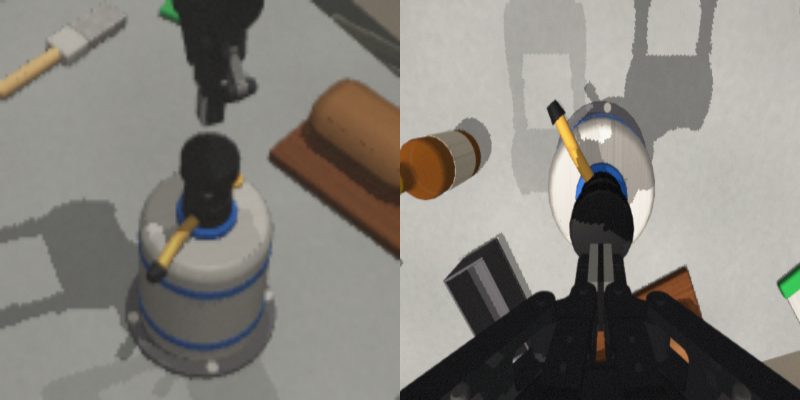

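The fingertips are centred above the knob, seen in the side picture at (208,120) just over the knob at (210,155). Next I'll press one slow stroke.

jog_arm(
  increments="0.1 0 -2 0 0 0; 0.1 0 -3.5 0 0 0; 0.1 0 -4.3 0 0 0; 0.1 0 -4.8 0 0 0; 0.1 0 -5.3 0 0 0; 0.1 0 -5.8 0 0 0; 0.1 0 -6.3 0 0 0; 0.1 0 -6.7 0 0 0; 0.1 0 -6.9 0 0 0; 0.1 0 -6.9 0 0 0; 0.1 0 -6.9 0 0 0",
)

```text
t: 3.3
tool_pos: [0.5364, -0.0773, 0.2135]
ee_rot: [-3.142, -0.001, 2.86]
ft_force: [-5.1, 3.3, 10.4]
opening: 0.003
```

jog_arm(
  increments="0 -0.1 -0.3 0 0 0; 0 -0.2 -0.5 0 0 0; 0 -0.2 -0.6 0 0 0; 0 -0.2 -0.6 0 0 0",
)

```text
t: 3.7
tool_pos: [0.5365, -0.0776, 0.2097]
ee_rot: [3.139, 0.001, 2.86]
ft_force: [-4.4, 6.6, 11.8]
opening: 0.004
```

```bash
python3 - <<'E'
from h import *
s=env.sense();print(s['t'],s['tool_pos'],s['ee_rot'],s['ft_force'],s['opening'])
a,p=snap('side','s3.png');w,_=snap('wrist','w3.png')
k=a[150:290,220:370]
cv2.imwrite('pics/z4.png',np.hstack([cv2.resize(k,(400,400)),cv2.resize(w,(400,400))])[:,:,::-1])
E
```

```text
3.7 [ 0.53652365 -0.07760823  0.20969785] [3.13922211e+00 1.04863016e-03 2.86045836e+00] [-4.36958536  6.57561966 11.82945374] 0.004099736635406399
```

View pics/z4.png

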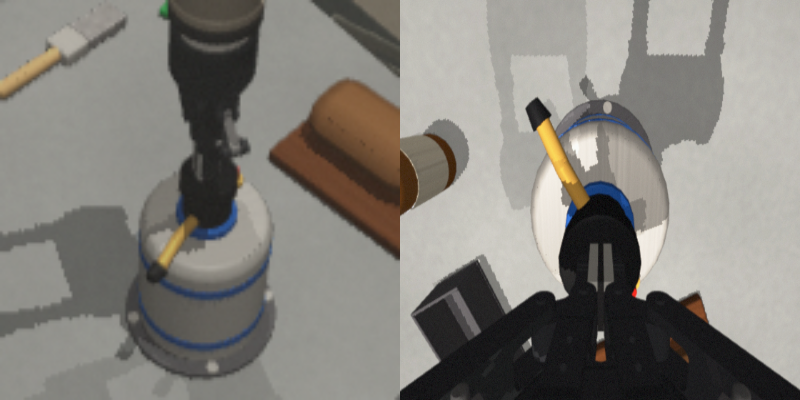

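The knob is almost home. The pin shows red at (637,288) in the wrist picture, clear of the fingers. I'll bottom out, then release.

jog_arm(
  increments="0 -0.1 -0.5 0 0 0; 0 -0.1 -0.7 0 0 0; 0 -0.1 -0.7 0 0 0; 0 -0.1 -0.2 0 0 0; 0 -0.1 0.6 0 0 0; 0 -0.1 1.4 0 0 0; 0 -0.2 2.2 0 0 0; 0 -0.2 2.9 0 0 0; 0 -0.2 3.4 0 0 0; 0 -0.2 3.4 0 0 0",
)

```text
t: 4.8
tool_pos: [0.5369, -0.0798, 0.2444]
ee_rot: [3.139, 0.002, 2.86]
ft_force: [1.0, 0.1, -0.4]
opening: -0.001
```

```bash
cat > look.py <<'E'
from h import *
import sys
f=sys.argv[1]
s=env.sense();print(s['t'],s['tool_pos'],s['ft_force'])
a,p=snap('side','s%s.png'%f)
t,p=snap('top','t%s.png'%f)
cv2.imwrite('pics/z%s.png'%f,np.hstack([cv2.resize(a[185:255,260:340],(400,350)),cv2.resize(t[180:250,265:345],(400,350))])[:,:,::-1])
E
python3 look.py a
```

```text
4.8 [ 0.53686553 -0.07979884  0.24439694] [ 1.0292173   0.12962005 -0.36859224]
```

View pics/za.png

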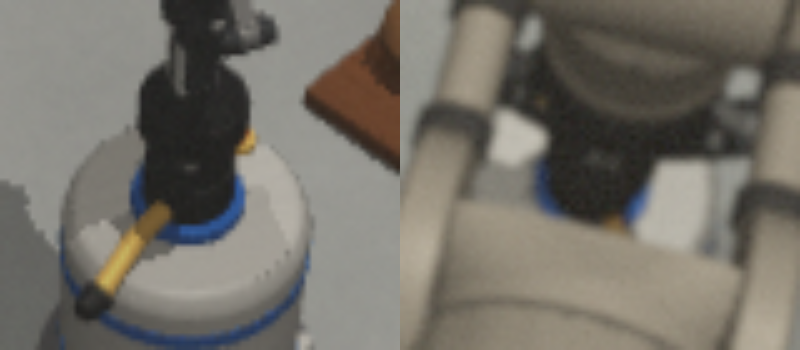

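The knob is back up, but the pin is hidden behind it. Stroke 2 down:

jog_arm(
  increments="0 0 -0.8 0 0 0; 0 0 -1.4 0 0 0; 0 -0.1 -2 0 0 0; 0 -0.1 -2.6 0 0 0; 0 -0.2 -3.2 0 0 0; 0 -0.2 -3.8 0 0 0; 0 -0.2 -4.2 0 0 0; 0 -0.2 -4.4 0 0 0; 0 -0.2 -4.4 0 0 0; 0 -0.2 -4.4 0 0 0",
)

```text
t: 5.9
tool_pos: [0.537, -0.0801, 0.2086]
ee_rot: [3.137, 0.009, 2.861]
ft_force: [-20.2, 11.6, 63.7]
opening: -0.002
```

It bottomed out firmly at 64 N, so I'll press more lightly next time. Now I'll release and look with the wrist and side cameras.

jog_arm(
  increments="0 0.1 0.4 0 0 0; 0 0.1 1 0 0 0; 0 0.1 1.6 0 0 0; 0 0.1 2.2 0 0 0; 0 0.1 2.8 0 0 0; 0 0.1 3.4 0 0 0; 0 0 3.6 0 0 0; 0 0 3.6 0 0 0",
)

```text
t: 6.7
tool_pos: [0.537, -0.0802, 0.2444]
ee_rot: [3.137, 0.009, 2.861]
ft_force: [0.5, -1.6, -0.3]
opening: -0.0
```

jog_arm(
  increments="0 0 -0.8 0 0 0; 0 0 -1.4 0 0 0; 0 -0.1 -2 0 0 0; 0 -0.1 -2.6 0 0 0; 0 -0.1 -3.2 0 0 0; 0 -0.1 -3.7 0 0 0; 0 -0.1 -4 0 0 0; 0 -0.1 -4.2 0 0 0; 0 -0.1 -4.2 0 0 0; 0 -0.1 -4.2 0 0 0",
)

```text
t: 7.7
tool_pos: [0.5373, -0.0805, 0.2087]
ee_rot: [3.136, 0.015, 2.862]
ft_force: [-15.5, 7.0, 46.6]
opening: 0.001
```

jog_arm(
  increments="0 0.1 0.4 0 0 0; 0 0.1 1 0 0 0; 0 0.1 1.6 0 0 0; 0 0.1 2.2 0 0 0; 0 0.1 2.8 0 0 0; 0 0.1 3.4 0 0 0; 0 0 3.6 0 0 0; 0 0 3.6 0 0 0",
)

```text
t: 8.5
tool_pos: [0.5373, -0.0805, 0.2446]
ee_rot: [3.136, 0.015, 2.862]
ft_force: [0.4, 0.7, 0.1]
opening: 0.002
```

```bash
sed -i "s/'top','t/'wrist','t/; s/t\[180:250,265:345\],(400,350)/t,(467,350)/" look.py; python3 look.py b
```

```text
8.5 [ 0.53733548 -0.08047474  0.244552  ] [0.44040937 0.708554   0.08657575]
```

View pics/zb.png

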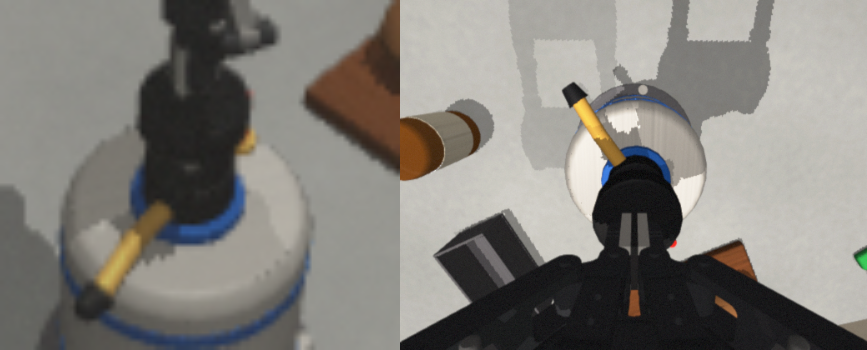

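The red tip now shows beside the knob at about (248,95) in the side crop, full-picture pixel (309.6,204). Next I'll predict where it would be for different pin heights.

```bash
python3 - <<'E'
from h import *
p=env.camera_params('side')
d=np.array([.945,.325])
for z in (.17,.18,.19,.2,.21): print(z,proj(p,[*(np.array([.5375,-.08])+.05*d),z]))
im=cv2.imread('pics/sb.png')
ys,xs=np.where((im[:,:,2].astype(int)-im[:,:,1]>50)&(im[:,:,2].astype(int)-im[:,:,0]>50))
for y,x in zip(ys,xs):
    if 300<x<318 and 190<y<220: print(x,y,im[y,x])
E
```

```text
0.17 [307.27605814 209.354923  ]
0.18 [307.50825163 206.81519252]
0.19 [307.74345619 204.24252694]
0.2 [307.98173078 201.63628144]
0.21 [308.22313589 198.99579424]
```

The pin isn't fully out yet, at roughly 30–40 mm. Extra strokes do no harm, so I'll make two more.

jog_arm(
  increments="0 0 -0.8 0 0 0; 0 0 -1.4 0 0 0; 0 0 -2 0 0 0; 0 0 -2.6 0 0 0; 0 0 -3.2 0 0 0; 0 0 -3.7 0 0 0; 0 0 -4 0 0 0; 0 0 -4.1 0 0 0; 0 0 -4.1 0 0 0; 0 0 -4.1 0 0 0",
)

```text
t: 9.6
tool_pos: [0.5375, -0.0804, 0.2088]
ee_rot: [3.137, 0.02, 2.862]
ft_force: [-14.7, 3.3, 39.1]
opening: -0.0
```

jog_arm(
  increments="0 0.1 0.4 0 0 0; 0 0.1 1 0 0 0; 0 0.1 1.6 0 0 0; 0 0.1 2.2 0 0 0; 0 0.1 2.8 0 0 0; 0 0.1 3.4 0 0 0; 0 0 3.6 0 0 0; 0 0 3.6 0 0 0",
)

```text
t: 10.4
tool_pos: [0.5375, -0.0804, 0.2446]
ee_rot: [3.136, 0.02, 2.862]
ft_force: [0.2, 0.1, -1.0]
opening: -0.001
```

jog_arm(
  increments="0 0 -0.8 0 0 0; 0 0 -1.4 0 0 0; 0 0 -2 0 0 0; 0 0 -2.6 0 0 0; 0 0 -3.2 0 0 0; 0 0 -3.7 0 0 0; 0 0 -4 0 0 0; 0 0 -4.1 0 0 0; 0 0 -4.1 0 0 0; 0 0 -4.1 0 0 0",
)

```text
t: 11.4
tool_pos: [0.5378, -0.0804, 0.2088]
ee_rot: [3.137, 0.025, 2.863]
ft_force: [-13.5, 2.6, 37.5]
opening: -0.0
```

jog_arm(
  increments="0 0.1 0.4 0 0 0; 0 0.1 1 0 0 0; 0 0.1 1.6 0 0 0; 0 0.1 2.2 0 0 0; 0 0.1 2.8 0 0 0; 0 0.1 3.4 0 0 0; 0 0 3.6 0 0 0; 0 0 3.6 0 0 0",
)

```text
t: 12.2
tool_pos: [0.5378, -0.0804, 0.2446]
ee_rot: [3.137, 0.025, 2.863]
ft_force: [0.0, 0.7, 0.6]
opening: 0.003
```

```bash
python3 look.py c
```

```text
12.2 [ 0.53782622 -0.08037594  0.24463598] [0.03640222 0.68776079 0.56595921]
```

View pics/zc.png

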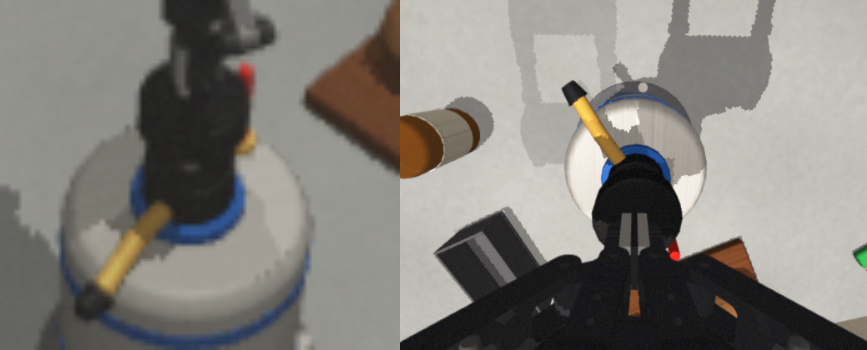

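The tip is now at crop (247,68), full-picture row about 199, which matches the fully out prediction of 199.0. I'll make one more stroke to confirm it has stopped rising, then retreat straight up.

jog_arm(
  increments="0 0 -0.8 0 0 0; 0 0 -1.4 0 0 0; 0 0 -2 0 0 0; 0 0 -2.6 0 0 0; 0 0 -3.2 0 0 0; 0 0 -3.7 0 0 0; 0 0 -4 0 0 0; 0 0 -4.1 0 0 0; 0 0 -4.1 0 0 0; 0 0 -4.1 0 0 0",
)

```text
t: 13.3
tool_pos: [0.5379, -0.0804, 0.2088]
ee_rot: [3.137, 0.03, 2.863]
ft_force: [-13.2, 3.8, 40.0]
opening: -0.001
```

jog_arm(
  increments="0 0 0.4 0 0 0; 0 0 1 0 0 0; 0 0 1.6 0 0 0; 0 0 2.2 0 0 0; 0 0 2.8 0 0 0; 0 0 3.6 0 0 0; 0 0 5 0 0 0; 0 0 8 0 0 0; 0 0 10 0 0 0; 0 0 11 0 0 0; -2 4 11 0 0 0; -4 8 11 0 0 0; -6 12 11 0 0 0; -8 16 11 0 0 0; -10 20 11 0 0 0; -10 20 11 0 0 0; -10 20 11 0 0 0",
)

```text
t: 15.0
tool_pos: [0.4375, 0.1204, 0.3184]
ee_rot: [3.138, 0.03, 2.866]
ft_force: [-0.1, 0.3, -1.2]
opening: 0.002
```

```bash
sed -i "s/'wrist','t/'top','t/; s/t,(467,350)/t[180:250,265:345],(400,350)/" look.py; python3 look.py d; python3 - <<'E'
from h import *
p=env.camera_params('side')
print(proj(p,[.5375+.02657,-.08+.042,.21])*0, [proj(p,[.5375+.04725,-.08+.01625,z])[1] for z in(.2,.205,.21)])
a=cv2.imread('pics/sc.png');b=cv2.imread('pics/sd.png')
for im in(a,b):
    i=im.astype(int);m=(i[:,:,2]-np.maximum(i[:,:,1],i[:,:,0])>40);m[:,:300]=0;m[:,318:]=0;m[:190]=0;m[225:]=0
    ys,xs=np.where(m);print(ys.min() if len(ys) else None,xs.mean(),len(ys))
E
```

```text
15.0 [0.43746548 0.12035407 0.3183914 ] [-0.07115219  0.31669381 -1.19145334]
[0. 0.] [np.float64(201.6362814448383), np.float64(200.320360095059), np.float64(198.995794243806)]
197 309.0 15
197 309.0 15
```

View pics/zd.png

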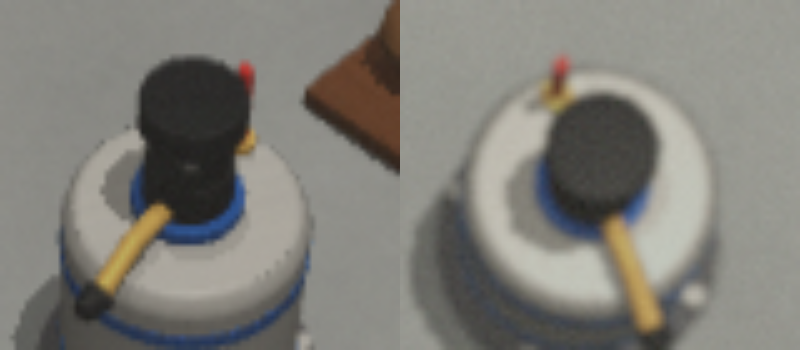

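View pics/sd.png

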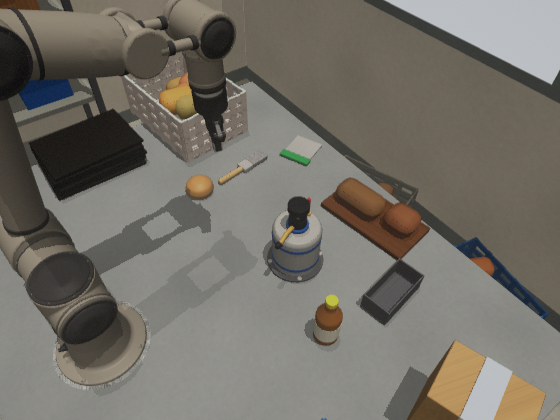

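The knob is up and the pin tip is at (309,197), unchanged by the last stroke, so it is fully out. The bottle, roll, tin and brush are at the same pixels as before, and the arm is clear. I'll hand it in.

```bash
python3 - <<'E'
from h import *
print(env.job_done())
E
```

```text
the job is handed in; nothing more can be done
None
```

The sprayer is pressurised, and I handed the job in at about 15 s of the 42 s allowed. I pressed the knob straight down with the shut fingertips for six full strokes, letting it spring all the way back up each time.

- **Pin:** After stroke five its tip was where I predicted for 50 mm out (pixel row about 199). Stroke six left it unchanged, so it is fully out.
- **Knob and arm:** The last pictures show the knob up and the arm clear, with wrist forces of about 1 N.
- **Other objects:** In the side picture the bottle, roll, tin and brush are where they were at the start.
- **Forces:** The fingertips never went near the pin. Stroke two was harder than I meant, reading 64 N at the wrist against the 120 N limit. I pressed the later strokes more lightly, at 37–47 N.
- **Not confirmed:** The cameras couldn't see the pin after the first two strokes because it was hidden behind the knob, so I couldn't tell how far those two raised it.

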